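# Put away a tray of test kits into colour-coded stock bins

## Task

Three test-kit packs have come in, packed tight in a cardboard tray. File each pack in the stock bin of its own colour, standing upright on the bin's floor with a broad side towards the bin's front, where its white card is, and set every pack down rather than letting it drop. Leave everything else on the bench where it is.

Things in the scene. Friction and masses are not known exactly. Their poses are not given: they have to be found in the camera images.
- pack_purple: test-kit pack: closed white carton 38 (its x, thickness) x 66 (its y, breadth) x 92 mm (its z, height) with dark purple band round the top 20 mm and dark purple top; about 0.12 kg; origin at the centre of its underside, z up out of its coloured top. Its broad faces (66 x 92 mm, printed alike) look along its x, its narrow faces along its y. Starts upright in the tray.
- pack_green: test-kit pack: closed white carton 38 (its x, thickness) x 66 (its y, breadth) x 92 mm (its z, height) with lime green band round the top 20 mm and lime green top; about 0.12 kg; origin at the centre of its underside, z up out of its coloured top. Its broad faces (66 x 92 mm, printed alike) look along its x, its narrow faces along its y. Starts upright in the tray.
- pack_orange: test-kit pack: closed white carton 38 (its x, thickness) x 66 (its y, breadth) x 92 mm (its z, height) with orange band round the top 20 mm and orange top; about 0.12 kg; origin at the centre of its underside, z up out of its coloured top. Its broad faces (66 x 92 mm, printed alike) look along its x, its narrow faces along its y. Starts upright in the tray.
- bin_purple: dark purple stock bin, fixed: open box, outside 96 (its x) x 88 (its y) x 102 mm high, walls and floor 3 mm, inside 90 x 82 mm and 99 mm deep (a pack sinks below the rim); origin at the centre of its underside; its front (white cards on the face and lip) looks along its -x, within 0.35 rad of world -x. A filed pack has 8 mm free at each narrow face (no finger fits), 26 mm at each broad face.
- bin_green: lime green stock bin, fixed: open box, outside 96 (its x) x 88 (its y) x 102 mm high, walls and floor 3 mm, inside 90 x 82 mm and 99 mm deep (a pack sinks below the rim); origin at the centre of its underside; its front (white cards on the face and lip) looks along its -x, within 0.35 rad of world -x. A filed pack has 8 mm free at each narrow face (no finger fits), 26 mm at each broad face.
- bin_orange: orange stock bin, fixed: open box, outside 96 (its x) x 88 (its y) x 102 mm high, walls and floor 3 mm, inside 90 x 82 mm and 99 mm deep (a pack sinks below the rim); origin at the centre of its underside; its front (white cards on the face and lip) looks along its -x, within 0.35 rad of world -x. A filed pack has 8 mm free at each narrow face (no finger fits), 26 mm at each broad face.
- tray: shallow brown cardboard shelf tray, fixed, 134 (its x) x 78 (its y) x 36 mm high, walls and floor 3 mm; origin at the centre of its underside. The three packs stand in it one behind another at its x = -42, 0 and +42 mm in any colour order, broad faces together with 4 mm between them, their y along its y; the upper 59 mm of each stands above the tray's walls.
- mat_top (a point): centre of the top face, 2 mm above the bench, of a flat blue-grey bench mat, 130 (x) x 160 mm (y), fixed; always clear: things can be set down there
- pipette: white pipette with dark blue tip, hook and plunger, 240 mm long, lying down; origin under its middle on the bench, x towards the plunger; bystander
- marker: marker pen, grey barrel and purple cap, 135 mm long, lying; origin under its middle, x towards the cap; bystander
- scanner: black hand-held barcode scanner, 190 mm long, 80 mm high, lying; origin under its middle on the bench, x towards the end of its handle; bystander
- tube_rack: black tube rack 56 (x) x 116 (y) mm with purple-capped blood tubes up to 98 mm high; origin at the centre of its underside; bystander
- sanitiser: pump bottle of hand sanitiser, 66 mm diameter, 180 mm high, blue pump; origin at the centre of its underside; bystander
- label_roll: white roll of labels lying flat, 84 mm diameter, 32 mm high, open core; origin at the centre of its underside; bystander
- wipe_jar: white jar with a dark blue lid, 74 mm diameter, 78 mm high; origin at the centre of its underside; bystander
Mind the look-alikes: they are no part of the job. Leave any pink look-alike of the pack_orange alone.

How it is judged (in metres and radians):
At the end, for the whole second after the job is handed in: Each pack stands in the bin of its own colour: on the bin's floor (origin -3 to 10 mm over the bin's origin; within 30 mm of its centre along its x, 15 mm along y), upright within 0.12 rad, its breadth along the bin's y within 0.3 rad either way round, at rest (under 0.02 m/s) and released (x of pack_purple in the frame of bin_purple between -0.03 and 0.03 m and y of pack_purple in the frame of bin_purple between -0.015 and 0.015 m and z of pack_purple in the frame of bin_purple between -0.003 and 0.01 m and angle between each of pack_purple, pack_green, pack_orange's own z axis and vertical below 0.12 rad and angle between the y axis of pack_purple and the y axis of bin_purple, either way round below 0.3 rad and linear speed of each of pack_purple, pack_green, pack_orange below 0.02 m/s and contact force between each of pack_purple, pack_green, pack_orange and the fingers below 0.1 N and x of pack_green in the frame of bin_green between -0.03 and 0.03 m and y of pack_green in the frame of bin_green between -0.015 and 0.015 m and z of pack_green in the frame of bin_green between -0.003 and 0.01 m and angle between the y axis of pack_green and the y axis of bin_green, either way round below 0.3 rad and x of pack_orange in the frame of bin_orange between -0.03 and 0.03 m and y of pack_orange in the frame of bin_orange between -0.015 and 0.015 m and z of pack_orange in the frame of bin_orange between -0.003 and 0.01 m and angle between the y axis of pack_orange and the y axis of bin_orange, either way round below 0.3 rad); the robot touches nothing.
It fails at once if the dark purple pack is dropped or knocked over: loose from the fingers it moves faster than 0.4 m/s (a fall of about 8 mm) (contact force between pack_purple and the fingers below 0.05 N and linear speed of pack_purple above 0.4 m/s).
It fails at once if the lime green pack is dropped or knocked over: loose from the fingers it moves faster than 0.4 m/s (a fall of about 8 mm) (contact force between pack_green and the fingers below 0.05 N and linear speed of pack_green above 0.4 m/s).
It fails at once if the orange pack is dropped or knocked over: loose from the fingers it moves faster than 0.4 m/s (a fall of about 8 mm) (contact force between pack_orange and the fingers below 0.05 N and linear speed of pack_orange above 0.4 m/s).
It fails at once if the pipette, marker, scanner or label roll is shifted by more than 30 mm (distance of any of pipette, marker, scanner, label_roll from where it was at the start of the episode above 0.03 m).
It fails at once if the tube rack, sanitiser or jar is shifted by more than 30 mm or knocked over (distance of any of tube_rack, sanitiser, wipe_jar from where it was at the start of the episode above 0.03 m or angle between any of tube_rack, sanitiser, wipe_jar's own z axis and vertical above 0.5 rad).
It also fails if it takes over 69 s, if anything falls off the work surface, if the arm or the gripper's body presses on something with over 40 N, if the wrist force passes 120 N, or if a joint passes its speed limit or range.

## Robot

A 6-joint arm with a two-finger parallel gripper is mounted at the origin on the work surface. World frame = base frame: x ahead of the robot, y to its left, z up, the work surface at z = 0. Lengths are in mm, angles in rad, forces in N, time in s.
With the tool pointing down it reaches from about 350 to 975 mm from the base axis. Payload 7.1 kg.
Tool frame: the origin (TCP) lies midway between the tips of the shut fingers; the grasp point (between the pads) lies 19 mm behind it (ctrl.grip_depth is the distance from the TCP to the grasp point, in mm); z points along the fingers, y is the line along which they close (so a half turn about z gives the same grasp; the last joint's range is limited). The gripper opens to 88 mm and grips with 3 to 60 N. Pads are 20 mm wide; open, the fingers measure 115 mm over their backs; the gripper's body (75 mm by 178 mm) begins 61 mm behind the grasp point.
Start: joints at [-1.165, 0.423, 1.63, -0, 1.089, -0.019], TCP at [257.602, -569.426, 222.675] pointing down, gripper open.
Joint ranges: [-3, 3], [-0.9, 2.11], [0.09, 2.58], [-1.31, 4.45], [0.11, 2.69], [-2.54, 2.54]. Speed limits (rad/s): [2.39, 2.39, 3.01, 3.14, 3.14, 3.14].

## Interface

Orientations are given as a rotation vector (axis times angle).
In Python, from workcell import get_obs, vision, ctrl gives the robot as it stands.
- The arm moves only by the tool step_arm, never from a script. Its argument "plan" is a list of rows, each a list of 7 numbers: the opening, from -1 (shut) to 1 (fully open), then the shift along the tool's x, y, z as a fraction of full scale, then the turn, a rotation vector about the tool's x, y, z as a fraction of full scale. In form: [[fingers, dx, dy, dz, wx, wy, wz], ...]. A call has 1 to 20 rows; each row shifts and turns the commanded pose from where the row before left it, along the tool's axes as they then stand; what a row does not reach is not made up. Full scale, the value 1, is 50 mm for a shift and 0.12 rad for a turn. A row lasts 1/8 s, in which the tool goes at most 62.5 mm and 10.7 degrees, less where a joint would pass 70% of its speed; a pose out of reach is approached as far as the arm can. A call with a number of a shift or a turn outside -1 to 1 is refused whole. A call with a gripper value outside its range is refused whole. The fingers move at their own pace and stop on an object; the grip force is fixed at half the most. Time passes only in rows, so rows that do not move let the fingers close. It gives the time, the measured TCP pose, the force, the opening and the grip force at its end, in the units of the state.
- get_obs(): the state, without advancing time (a new reading comes with each control period).
- vision.get_image(name): name is "side" or "top"; returns a dict with "pixels" (400x640x3 uint8, red, green, blue), "depth" (400x640 float32, mm along the optical axis (not along the pixel's ray), 0 where there is no reading), "fx", "fy", "cx", "cy" (pixels), "k1" (the pictures are not rectified: a ray, as slopes to the right and down, at radius r is drawn at 1 + k1 r^2 times it, then the intrinsics apply), "T" (4x4, takes a point from camera to world coordinates). Camera axes: x right, y down, z forward; pixel columns grow to the right and rows downward; lengths in mm; the calibration is good to about 2 mm. A picture is of the moment at which its call begins.
- ctrl.close_job(): hands the job in; it is judged then, once.
The state is a dict: "t": time; "qpos": joint angles; "qvel": joint speeds; "joint_torque": joint torques, N m; "ee_pos": TCP position; "orientation": TCP orientation; "ft_force": force on the tool from outside, world axes, zero at the start; "moment": the same for the moment, N m; "width": finger opening in mm; "grasp_force": force on a finger pad.
Only numpy, scipy, OpenCV 4.12 (cv2) and the standard library are available. Lean on these libraries where they do the work, as an engineer would, in place of code of your own. Each camera call takes 0.05 s, during which the arm holds its last target. There are 200 camera calls.

## Working session

There is one attempt and no reset: what is moved stays moved. The work goes in short steps, Python scripts to look and compute and a tool call to move; the robot and the scene stay as the last step left them, time stands still between calls to the robot, and variables do not carry over. Pictures are saved under pics/ and viewed, at most 10 in all, crops included, and the job is handed in when it is done.

Besides the shell and the picture viewer there is one more tool, called after ">>>" as a command line: name --pt "numbers of a row" for each row, then --argument value for the rest. step_arm: Moves the arm, as the interface text tells. Its arguments: {"type":"object","properties":{"plan":{"type":"array","items":{"type":"array","items":{"type":"number","minimum":-1,"maximum":1}}}},"required":["plan"]}

```bash
mkdir -p pics; ls; python3 - <<'E'
from workcell import get_obs, vision, ctrl
import cv2,numpy as np
o=get_obs(); print(o)
for n in("top","side"):
    im=vision.get_image(n); cv2.imwrite(f"pics/{n}0.png",im["pixels"][:,:,::-1])
    print(n,{k:im[k] for k in("fx","fy","cx","cy","k1")},np.round(im["T"],4).tolist())
    np.save(f"pics/{n}0_depth.npy",im["depth"])
E
```

```text
pics
{'t': 0.0, 'qpos': array([-1.16499402e+00,  4.23860303e-01,  1.63068183e+00,  3.57578451e-05,
        1.08859934e+00, -1.89686738e-02]), 'qvel': array([ 3.94806596e-04, -4.57190907e-05,  4.52757939e-04,  2.06557800e-04,
        1.10750644e-03, -1.36794994e-04]), 'joint_torque': array([-6.02395812e-03, -5.44641101e+01, -2.73672295e+01,  6.40985160e-02,
        2.29363289e-02, -9.21418427e-05]), 'ee_pos': array([ 257.40074683, -568.9245253 ,  221.89275802]), 'orientation': array([-3.06951748e+00, -6.61876643e-01,  4.18610466e-04]), 'ft_force': array([-0.20407081,  0.39354327, -0.33926976]), 'moment': array([-0.02002343, -0.00619555, -0.06129819]), 'grasp_force': 0.0, 'width': 87.85466307969867}
top {'fx': 454.4862041344674, 'fy': 454.4862041344674, 'cx': 319.0977090064804, 'cy': 198.66578030349763, 'k1': -0.12538368510050316} [[0.0299, -0.9924, 0.1191, 394.4121], [-0.9994, -0.0319, -0.015, -24.593], [0.0187, -0.1185, -0.9928, 1362.5641], [0.0, 0.0, 0.0, 1.0]]
side {'fx': 390.82825721529144, 'fy': 390.82825721529144, 'cx': 323.8485696505459, 'cy': 204.39871861629507, 'k1': -0.06152263225929436} [[-0.9796, -0.1314, 0.1521, 328.1649], [-0.2, 0.5627, -0.8021, 1017.1581], [0.0198, -0.8162, -0.5775, 814.0898], [0.0, 0.0, 0.0, 1.0]]
```

View pics/top0.png

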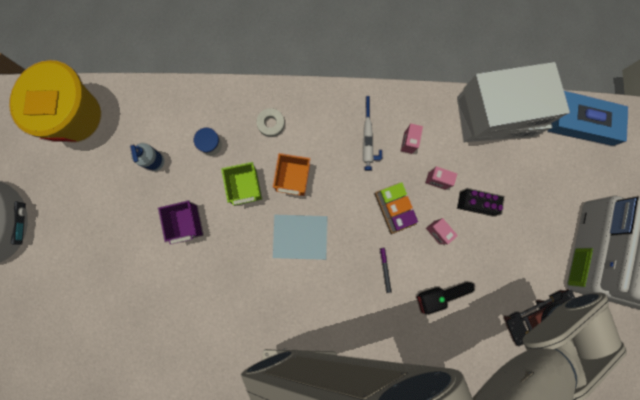

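View pics/side0.png

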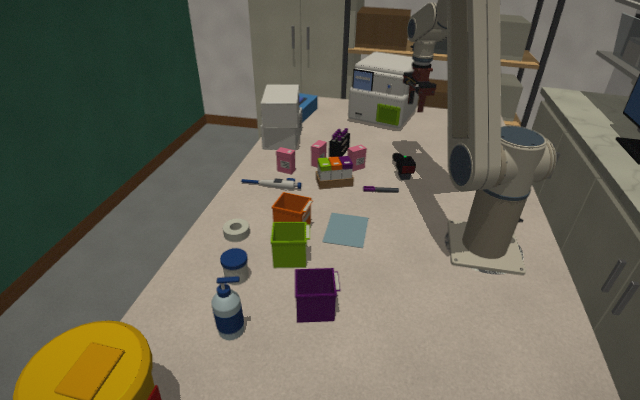

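The top view shows the packs at about (393,192) green, (400,208) orange and (404,221) purple. The bins are at (180,222) purple, (241,184) green and (293,175) orange. Three pink look-alikes stand around the tray.

```bash
cat > h.py <<'E'
import numpy as np, cv2
from workcell import get_obs, vision, ctrl
def slopes(im,uv):
    uv=np.asarray(uv,float).reshape(-1,2)
    d=(uv-[im["cx"],im["cy"]])/[im["fx"],im["fy"]]; s=d.copy()
    for _ in range(20): s=d/(1+im["k1"]*(s**2).sum(1,keepdims=True))
    return s
def cloud(im):
    v,u=np.mgrid[:400,:640]; s=slopes(im,np.stack([u,v],-1))
    z=im["depth"].reshape(-1,1); p=np.c_[s*z,z]@im["T"][:3,:3].T+im["T"][:3,3]
    p[z[:,0]==0]=np.nan
    return p.reshape(400,640,3)
def ray(im,uv):
    s=slopes(im,uv); d=np.c_[s,np.ones(len(s))]@im["T"][:3,:3].T
    return im["T"][:3,3],d
def atz(im,uv,z):
    o,d=ray(im,uv); return o+d*((z-o[2])/d[:,2:])
def mask(im,name):
    h=cv2.cvtColor(im["pixels"],cv2.COLOR_RGB2HSV).astype(int); H,S,V=h[...,0],h[...,1],h[...,2]
    return {"green":(H>32)&(H<50)&(S>140)&(V>60),"orange":(H>5)&(H<17)&(S>190)&(V>90),"purple":(H>128)&(H<160)&(S>90)&(V<140)}[name]
E
python3 - <<'E'
from h import *
ims={n:vision.get_image(n) for n in("top","side")}
for n,im in ims.items():
    c=cloud(im)
    for col in("green","orange","purple"):
        nn,lab,st,ce=cv2.connectedComponentsWithStats(mask(im,col).astype(np.uint8))
        for i in range(1,nn):
            if st[i,4]<40: continue
            p=c[lab==i]; p=p[~np.isnan(p[:,0])]
            if len(p)<10: continue
            zt=np.percentile(p[:,2],95); q=p[p[:,2]>zt-8]
            r=cv2.minAreaRect(q[:,:2].astype(np.float32))
            print(n,col,ce[i].round(),st[i,4],"ztop",zt.round(1),"rect",np.round(r[0],1),np.round(r[1],1),round(r[2],1))
t=ims["top"]["pixels"][:,:,::-1]
a=cv2.resize(t[160:245,150:320],None,fx=4,fy=4,interpolation=cv2.INTER_CUBIC)
b=cv2.resize(t[175:240,365:465],None,fx=6,fy=6,interpolation=cv2.INTER_CUBIC)
cv2.imwrite("pics/a.png",a);cv2.imwrite("pics/b.png",b)
E
```

```text
top green [241. 182.] 1126 ztop 101.2 rect [582.4 178.7] [104.8  91.8] 13.7
top green [394. 192.] 260 ztop 97.9 rect [ 571.8 -252.8] [36.7 66. ] 22.5
top green [583. 267.] 268 ztop 125.7 rect [ 370.7 -819.1] [  9.3 106.5] 76.2
top orange [292. 175.] 826 ztop 100.4 rect [616.9  36.7] [86.5 95. ] 82.7
top orange [400. 205.] 215 ztop 98.1 rect [ 533.2 -268.6] [36.7 63. ] 23.9
top purple [484. 195.] 132 ztop 100.7 rect [ 572.3 -518.7] [79.3 13.3] 80.8
top purple [473. 201.] 40 ztop 100.1 rect [ 553.6 -483. ] [11.8 16.6] 4.1
top purple [180. 220.] 1231 ztop 100.3 rect [470.3 352.5] [97.3 91. ] 14.4
top purple [492. 206.] 109 ztop 100.1 rect [ 542.8 -544.1] [52.6 16. ] 78.1
top purple [405. 219.] 250 ztop 98.2 rect [ 495.1 -286.2] [37.2 66. ] 23.8
top purple [383. 255.] 50 ztop 22.9 rect [ 392.9 -239.4] [38.4 10.2] 9.8
side green [388. 114.] 406 ztop 122.7 rect [ 369.4 -818.9] [ 19.6 110.6] 74.9
side green [324. 164.] 134 ztop 97.9 rect [ 572.3 -252.7] [42.1 72. ] 23.1
side green [289. 244.] 1516 ztop 102.0 rect [582.6 181.1] [106.9  97.7] 13.5
side orange [335. 163.] 115 ztop 97.9 rect [ 534.2 -268.2] [36.5 67.5] 23.0
side orange [290. 207.] 707 ztop 102.8 rect [614.7  41.6] [ 93.7 106.9] 82.7
side purple [339. 134.] 93 ztop 100.3 rect [ 559.8 -523.7] [96.3 38.3] 79.9
side purple [346. 162.] 115 ztop 98.1 rect [ 497.1 -287. ] [37.5 73.7] 22.0
side purple [369. 188.] 53 ztop 22.1 rect [ 393.9 -236.3] [38.2 11.5] 6.6
side purple [315. 294.] 2050 ztop 101.8 rect [467.7 354.9] [106.3  95.7] 15.4
```

View pics/a.png

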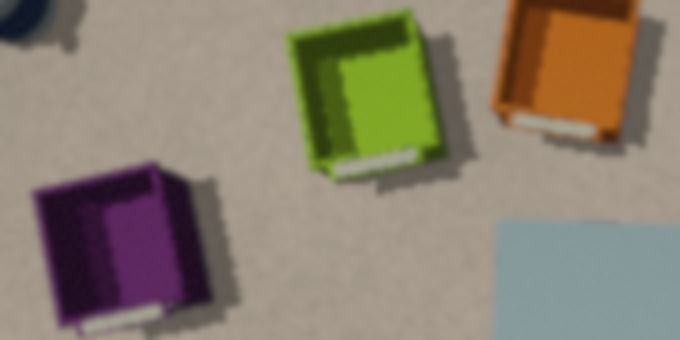

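View pics/b.png

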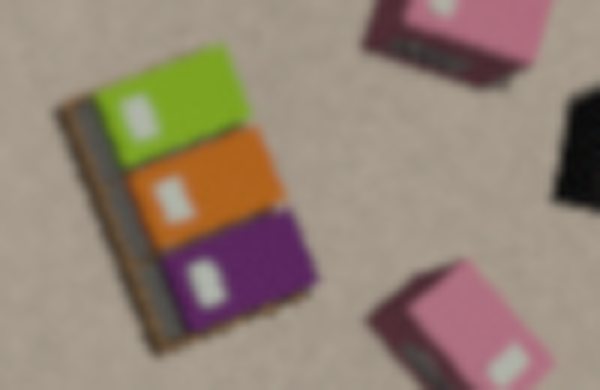

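The crops confirm the order green, orange, purple along the tray. The bin cards are on the lower (-x) sides. The end packs can be gripped by their broad faces once the middle pack (orange) is out, so only orange needs a re-grip, on the mat.

```bash
cat >> h.py <<'E'
def project(im,P):
    T=im["T"]; c=(np.asarray(P,float)-T[:3,3])@T[:3,:3]; s=c[:,:2]/c[:,2:]
    s=s*(1+im["k1"]*(s**2).sum(1,keepdims=True))
    return s*[im["fx"],im["fy"]]+[im["cx"],im["cy"]]
def box(x,y,yaw,sx,sy,z0,z1):
    c,s=np.cos(yaw),np.sin(yaw)
    return np.array([[x+c*a*sx/2-s*b*sy/2,y+s*a*sx/2+c*b*sy/2,z] for z in(z0,z1) for a in(-1,1) for b in(-1,1)])
def pose():
    from scipy.spatial.transform import Rotation as R
    o=get_obs(); M=R.from_rotvec(o["orientation"]).as_matrix(); return o,M
def go(x,y,z,yaw_y):
    """shift (tool axes, /50mm) and turn (/0.12 rad) to a target with tool y at yaw_y (deg, mod 180), pointing down"""
    from scipy.spatial.transform import Rotation as R
    o,M=pose(); d=M.T@(np.array([x,y,z])-o["ee_pos"])/50
    best=None
    for k in(0,180):
        a=np.radians(yaw_y+k); ty=np.array([np.cos(a),np.sin(a),0]); tz=np.array([0,0,-1.])
        w=R.from_matrix(M.T@np.c_[np.cross(ty,tz),ty,tz]).as_rotvec()/0.12
        if best is None or np.linalg.norm(w)<np.linalg.norm(best): best=w
    print("shift",d.round(3),"turn",best.round(3),"t",round(o["t"],2),"q",o["qpos"].round(2),"w",round(o["width"],1),"F",round(o["grasp_force"],1),"ee",o["ee_pos"].round(1))
E
python3 - <<'E'
from h import *
from scipy.optimize import minimize
ims={n:vision.get_image(n) for n in("top","side")}
near={"green":(582,180),"orange":(616,39),"purple":(469,353)}
y0={"green":14,"orange":-7,"purple":14}
up=8
for col in near:
  tgt={}
  for n,im in ims.items():
    nn,lab,st,ce=cv2.connectedComponentsWithStats(mask(im,col).astype(np.uint8))
    uv=project(im,[(*near[col],60)])[0]; i=1+np.argmin([np.hypot(*(ce[k]-uv))+(1e3 if st[k,4]<300 else 0) for k in range(1,nn)])
    m=np.kron((lab==i).astype(np.uint8),np.ones((up,up),np.uint8))
    cs,_=cv2.findContours(m,0,2); h=cv2.convexHull(np.vstack(cs)); tgt[n]=cv2.fillConvexPoly(np.zeros_like(m),h,1)
  for use in(["top"],["side"],["top","side"]):
    def cost(p,show=False):
      s=0
      for n in use:
        h=cv2.convexHull(((project(ims[n],box(p[0],p[1],np.radians(p[2]),96,88,0,102))+.5)*up).astype(np.float32))
        m=cv2.fillConvexPoly(np.zeros_like(tgt[n]),np.round(h).astype(int),1)
        s+=1-(m&tgt[n]).sum()/(m|tgt[n]).sum()
      return s
    x0=np.array([*near[col],y0[col]],float)
    r=minimize(cost,x0,method="Nelder-Mead",options=dict(initial_simplex=x0+np.array([[0,0,0],[6,0,0],[0,6,0],[0,0,6]]),maxiter=70))
    print(col,use,r.x.round(1),round(r.fun,3))
im=ims["top"]; print("mat",atz(im,[(274,217),(327,217),(326,259),(273,258)],2).round(0).tolist())
go(534,-269.3,200,113.5)
E
```

```text
green ['top'] [587.7 182.6  14.1] 0.039
green ['side'] [585.1 178.6   7.9] 0.053
green ['top', 'side'] [587.5 182.3  13.1] 0.134
orange ['top'] [620.   37.6  -5.7] 0.101
orange ['side'] [641.  -22.5  -6. ] 0.353
orange ['top', 'side'] [620.3  36.6  -6.8] 0.507
purple ['top'] [472.7 356.3  14.6] 0.065
purple ['side'] [472.7 352.6  18.3] 0.065
purple ['top', 'side'] [471.9 354.5  14.7] 0.139
mat [[498.0, 88.0, 2.0], [503.0, -70.0, 2.0], [378.0, -71.0, 2.0], [376.0, 87.0, 2.0]]
shift [ 7.51  -3.187  0.45 ] turn [-0.004 -0.     0.122] t 0.3 q [-1.16  0.42  1.63  0.    1.09 -0.02] w 87.8 F 0.0 ee [ 257.6 -569.3  222.4]
```

>>> step_arm --pt "1 0.3 -0.13 0.02 0 0 0.12" --pt "1 0.6 -0.25 0.04 0 0 0" --pt "1 0.8 -0.34 0.05 0 0 0" --pt "1 0.8 -0.34 0.05 0 0 0" --pt "1 0.8 -0.34 0.05 0 0 0" --pt "1 0.8 -0.34 0.05 0 0 0" --pt "1 0.8 -0.34 0.05 0 0 0" --pt "1 0.8 -0.34 0.05 0 0 0" --pt "1 0.8 -0.34 0.05 0 0 0" --pt "1 0.6 -0.25 0.04 0 0 0" --pt "1 0.4 -0.17 0 0 0 0" --pt "1 0 0 0 0 0 0" --pt "1 0 0 0 0 0 0"

```text
t: 1.92
ee_pos: [537.3, -274.5, 200.2]
orientation: [3.076, 0.64, -0.001]
ft_force: [-0.2, 0.6, 0.0]
width: 87.8
grasp_force: 0.0
```

```bash
python3 - <<'E'
from h import *
go(534,-269.3,51,113.5)
im=vision.get_image("top")["pixels"][:,:,::-1]
a=cv2.resize(im[155:210,265:320],None,fx=7,fy=7,interpolation=cv2.INTER_CUBIC)
b=cv2.resize(im[155:210,215:270],None,fx=7,fy=7,interpolation=cv2.INTER_CUBIC)
c=cv2.resize(im[195:250,155:210],None,fx=7,fy=7,interpolation=cv2.INTER_CUBIC)
c=np.clip(c*2.0,0,255).astype(np.uint8)
d=cv2.resize(im[165:242,345:467],None,fx=385/77,fy=385/77)[:, :385]
cv2.imwrite("pics/c.png",np.vstack([np.hstack([a,b]),np.hstack([c,d])])[:, :])
cv2.imwrite("pics/d.png",cv2.resize(np.vstack([np.hstack([a,b]),np.hstack([c,d])]),(600,600)))
E
```

```text
shift [-0.017 -0.121  2.983] turn [ 0.     0.004 -0.001] t 1.93 q [-0.49  0.42  1.7  -0.    1.03  0.67] w 87.8 F 0.0 ee [ 537.3 -274.5  200.2]
```

View pics/d.png

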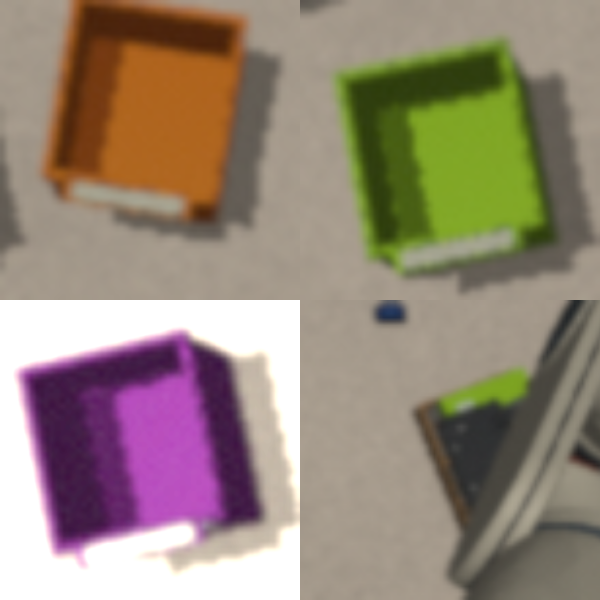

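The gripper is over the orange pack. Rim corners in the panels: orange (76,0), (245,16), (47,180), (217,205); green (36,73), (208,40), (72,255), (243,228); purple (20,72), (186,32), (57,252), (222,215).

>>> step_arm --pt "1 -0.02 -0.12 0 0 0 0" --pt "1 0 0 0.4 0 0 0" --pt "1 0 0 0.5 0 0 0" --pt "1 0 0 0.5 0 0 0" --pt "1 0 0 0.5 0 0 0" --pt "1 0 0 0.5 0 0 0" --pt "1 0 0 0.38 0 0 0" --pt "1 0 0 0.2 0 0 0" --pt "1 0 0 0 0 0 0" --pt "0.6 0 0 0 0 0 0" --pt "-1 0 0 0 0 0 0" --pt "-1 0 0 0 0 0 0" --pt "-1 0 0 0 0 0 0" --pt "-1 0 0 0 0 0 0"

```text
t: 3.72
ee_pos: [535.2, -269.1, 51.9]
orientation: [3.075, 0.64, 0.002]
ft_force: [0.5, -0.5, 5.9]
width: 65.8
grasp_force: 30.0
```

```bash
python3 - <<'E'
from h import *
from scipy.optimize import least_squares
im=vision.get_image("top")
P={"orange":((265,155),[(76,0),(245,16),(47,180),(217,205)]),"green":((215,155),[(36,73),(208,40),(72,255),(243,228)]),"purple":((155,195),[(20,72),(186,32),(57,252),(222,215)])}
for k,(o,p) in P.items():
    w=atz(im,np.array(p)*55/300+o-.43,102)[:,:2]   # BL,BR,FL,FR
    f=lambda q:(box(q[0],q[1],q[2],96,88,0,102)[[7,6,5,4],:2]-w).ravel()
    r=least_squares(f,[*w.mean(0),0]); print(k,w.round(0).tolist(),r.x[:2].round(1),np.degrees(r.x[2]).round(1),np.sqrt((r.fun**2).mean()).round(1))
go(534,-269.3,51,113.5)
E
```

```text
orange [[667.0, 75.0], [662.0, -13.0], [573.0, 86.0], [563.0, -2.0]] [616.2  36.5] -5.9 1.1
green [[624.0, 235.0], [644.0, 147.0], [530.0, 211.0], [547.0, 124.0]] [586.2 179.5] 12.9 1.5
purple [[505.0, 408.0], [529.0, 322.0], [414.0, 383.0], [436.0, 298.0]] [470.8 352.7] 15.1 0.4
shift [-0.023 -0.005  0.018] turn [ 0.01  -0.008  0.002] t 3.77 q [-0.49  0.62  1.78  0.    0.74  0.67] w 65.9 F 30.0 ee [ 535.2 -269.1   51.9]
```

>>> step_arm --pt "-1 0 0 -0.1 0 0 0" --pt "-1 0 0 -0.3 0 0 0" --pt "-1 0 0 -0.5 0 0 0" --pt "-1 0 0 -0.5 0 0 0" --pt "-1 0 0 -0.5 0 0 0" --pt "-1 0 0 -0.4 0 0 0" --pt "-1 0.05 -0.3 -0.1 0 0 0" --pt "-1 0.05 -0.54 0 0 0 0" --pt "-1 0.05 -0.7 0 0 0 0" --pt "-1 0.06 -0.7 0 0 0 0" --pt "-1 0.06 -0.7 0 0 0 0" --pt "-1 0.05 -0.7 0 0 0 0" --pt "-1 0.05 -0.7 0 0 0 0" --pt "-1 0.05 -0.7 0 0 0 0" --pt "-1 0.05 -0.5 0 0 0 0" --pt "-1 0 -0.3 0 0 0 0.62" --pt "-1 0 0 0 0 0 0.9" --pt "-1 0 0 0 0 0 0.9" --pt "-1 0 0 0 0 0 0.7" --pt "-1 0 0 0 0 0 0.3"

```text
t: 6.28
ee_pos: [438.4, 8.9, 170.8]
orientation: [-3.141, 0.001, 0.002]
ft_force: [-0.2, 0.1, -1.6]
width: 65.9
grasp_force: 30.0
```

```bash
python3 - <<'E'
from h import *
go(440,8,54,90)
E
```

```text
shift [0.035 0.018 2.336] turn [-0.001  0.011 -0.006] t 6.28 q [-0.01  0.23  2.07  0.    0.84  1.56] w 65.9 F 30.0 ee [438.4   8.9 170.8]
```

>>> step_arm --pt "-1 0.03 0.02 0.2 0 0 0" --pt "-1 0 0 0.4 0 0 0" --pt "-1 0 0 0.5 0 0 0" --pt "-1 0 0 0.5 0 0 0" --pt "-1 0 0 0.4 0 0 0" --pt "-1 0 0 0.2 0 0 0" --pt "-1 0 0 0.1 0 0 0" --pt "-1 0 0 0 0 0 0" --pt "-1 0 0 0.02 0 0 0" --pt "-1 0 0 0.02 0 0 0" --pt "-1 0 0 0 0 0 0"

```text
t: 7.65
ee_pos: [441.2, 7.4, 54.4]
orientation: [3.142, 0.0, 0.001]
ft_force: [0.8, -0.7, -1.4]
width: 65.6
grasp_force: 30.0
```

>>> step_arm --pt "-1 0 0 0.02 0 0 0" --pt "-1 0 0 0.02 0 0 0" --pt "-1 0 0 0.02 0 0 0" --pt "-1 0 0 0 0 0 0"

```text
t: 8.15
ee_pos: [441.0, 7.4, 51.1]
orientation: [-3.142, -0.0, 0.0]
ft_force: [-0.3, -0.1, -1.4]
width: 66.4
grasp_force: 30.0
```

>>> step_arm --pt "-1 0 0 0.01 0 0 0" --pt "-1 0 0 0.01 0 0 0" --pt "-1 0 0 0 0 0 0"

```text
t: 8.52
ee_pos: [441.1, 7.4, 50.9]
orientation: [-3.142, 0.0, -0.0]
ft_force: [-2.6, -0.9, 11.8]
width: 65.9
grasp_force: 30.0
```

>>> step_arm --pt "-0.2 0 0 0 0 0 0" --pt "1 0 0 0 0 0 0" --pt "1 0 0 0 0 0 0" --pt "1 0 0 -0.2 0 0 0" --pt "1 0 0 -0.4 0 0 0" --pt "1 0 0 -0.5 0 0 0" --pt "1 0 0 -0.4 0 0 -0.3" --pt "1 0 0 0 0 0 -0.8" --pt "1 0 0 0 0 0 -1" --pt "1 0 0 0 0 0 -1" --pt "1 0 0 0 0 0 -1" --pt "1 0 0 0 0 0 -1" --pt "1 0 0 0 0 0 -1" --pt "1 0 0 0 0 0 -1" --pt "1 0 0 0 0 0 -1" --pt "1 0 0 0 0 0 -1" --pt "1 0 0 0 0 0 -1" --pt "1 0 0 0 0 0 -1" --pt "1 0 0 0 0 0 -1" --pt "1 0 0 0 0 0 -1"

```text
t: 11.02
ee_pos: [441.1, 7.4, 125.7]
orientation: [2.216, 2.227, 0.0]
ft_force: [0.7, -0.0, 0.5]
width: 87.7
grasp_force: 0.0
```

```bash
python3 - <<'E'
from h import *
im=vision.get_image("side"); c=cloud(im)
m=mask(im,"orange")&(abs(c[...,0]-440)<70)&(abs(c[...,1]-8)<70)&(c[...,2]>60); p=c[m]
print(m.sum(), p.mean(0).round(1) if m.sum() else "", cv2.minAreaRect(p[:,:2].astype(np.float32)) if m.sum()>5 else "")
go(441,7.4,51,0)
E
```

```text
169 [438.4  17.   91.9] ((439.3612365722656, 9.843021392822266), (67.3056640625, 36.153953552246094), 89.72795867919922)
shift [ 1.000e-03 -2.000e-03  1.494e+00] turn [0.002 0.    0.082] t 11.07 q [-0.01  0.31  2.09 -0.    0.73 -0.02] w 87.8 F 0.0 ee [441.1   7.4 125.7]
```

>>> step_arm --pt "0.6 0 0 0.3 0 0 0.08" --pt "0.4 0 0 0.4 0 0 0" --pt "0.4 0 0 0.4 0 0 0" --pt "0.4 0 0 0.25 0 0 0" --pt "0.4 0 0 0.14 0 0 0" --pt "0.4 0 0 0 0 0 0" --pt "0 0 0 0 0 0 0" --pt "-1 0 0 0 0 0 0" --pt "-1 0 0 0 0 0 0" --pt "-1 0 0 0 0 0 0"

```text
t: 12.32
ee_pos: [441.2, 7.4, 51.0]
orientation: [2.231, 2.212, 0.0]
ft_force: [-1.5, -0.1, 5.8]
width: 37.7
grasp_force: 30.0
```

```bash
python3 - <<'E'
from h import *
go(616.3,36.8,175,-6.2)
E
```

```text
shift [ 0.618  3.498 -2.478] turn [0.003 0.    0.832] t 12.32 q [-0.01  0.47  2.12 -0.    0.55 -0.  ] w 37.7 F 30.0 ee [441.2   7.4  51. ]
```

>>> step_arm --pt "-1 0 0 -0.1 0 0 0" --pt "-1 0 0 -0.3 0 0 0" --pt "-1 0 0 -0.5 0 0 0" --pt "-1 0 0 -0.5 0 0 0" --pt "-1 0 0 -0.5 0 0 0" --pt "-1 0 0 -0.4 0 0 0" --pt "-1 0.1 0.3 -0.18 0 0 0" --pt "-1 0.1 0.6 0 0 0 0" --pt "-1 0.1 0.7 0 0 0 0" --pt "-1 0.1 0.7 0 0 0 0" --pt "-1 0.1 0.6 0 0 0 0" --pt "-1 0.1 0.4 0 0 0 0" --pt "-1 0.02 0.2 0 0 0 0.3" --pt "-1 0 0 0 0 0 0.53" --pt "-1 0 0 0 0 0 0" --pt "-1 0 0 0 0 0 0"

```text
t: 14.32
ee_pos: [616.1, 36.9, 174.6]
orientation: [-2.337, -2.099, 0.001]
ft_force: [0.6, 0.0, -1.6]
width: 37.7
grasp_force: 30.0
```

```bash
python3 - <<'E'
from h import *
go(616.3,36.8,54,-6.2)
im=vision.get_image("side")
cv2.imwrite("pics/e.png",cv2.resize(im["pixels"][120:245,235:355,::-1],None,fx=4.5,fy=4.5,interpolation=cv2.INTER_CUBIC))
E
```

```text
shift [-1.000e-03  6.000e-03  2.412e+00] turn [-0.004  0.001  0.007] t 14.32 q [ 0.04  0.47  1.68 -0.    0.99  0.15] w 37.7 F 30.0 ee [616.1  36.9 174.6]
```

View pics/e.png

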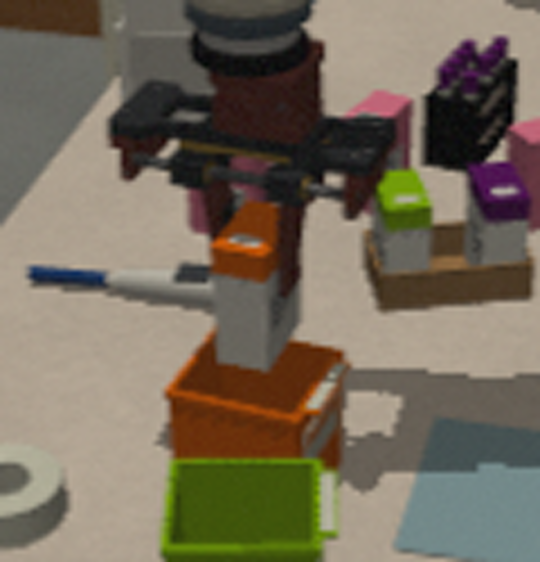

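The orange pack is held straight over its bin; its lower near corners are at about (217,355) and (270,368) in the crop. The rim corners are at about (170,392), (303,418), (343,352) and (212,335).

```bash
python3 - <<'E'
from h import *
im=vision.get_image("side")
f=lambda P:((project(im,P)-[235,120]+.5)*4.5).round(0).tolist()
for p in [(616.3,36.8,-6.2),(616.3,41.8,-6.2),(621.3,36.8,-6.2)]: print("rim",f(box(p[0],p[1],np.radians(p[2]),96,88,0,102)[4:]))
print("pack",f(box(616.1,36.9,np.radians(-6.2),38,66,125.6,217.6)))
E
```

```text
rim [[345.0, 350.0], [302.0, 419.0], [221.0, 325.0], [172.0, 391.0]]
rim [[343.0, 354.0], [300.0, 423.0], [219.0, 329.0], [170.0, 395.0]]
rim [[338.0, 349.0], [295.0, 418.0], [214.0, 325.0], [165.0, 390.0]]
pack [[301.0, 323.0], [268.0, 373.0], [252.0, 313.0], [216.0, 363.0], [300.0, 210.0], [264.0, 258.0], [248.0, 201.0], [210.0, 248.0]]
```

```bash
python3 - <<'E'
from h import *
for n in("side","top"):
    im=vision.get_image(n); c=cloud(im)
    w=(abs(c[...,0]-616)<60)&(abs(c[...,1]-37)<60)
    m=mask(im,"orange")&w&(c[...,2]>140); p=c[m]
    if len(p)>10: print(n,len(p),"top z",np.percentile(p[:,2],[90,97]).round(1),"rect",cv2.minAreaRect(p[:,:2].astype(np.float32)))
    g=w&(im["pixels"].min(-1)>90)&(c[...,2]>118)&(c[...,2]<190); p=c[g]
    if len(p)>10:
        print("face",len(p),p.min(0).round(1),np.median(p,0).round(1),p.max(0).round(1))
E
```

```text
side 159 top z [219.5 220.4] rect ((618.4700317382812, 39.582889556884766), (37.6005859375, 69.87578582763672), 0.3089906871318817)
face 187 [594.3   4.7 125.4] [619.   70.  160.3] [639.1  76.5 190. ]
top 16 top z [218.4 285.4] rect ((605.6224975585938, 6.792860507965088), (34.15394592285156, 5.171253204345703), 1.7207785844802856)
```

>>> step_arm --pt "-1 0 0 0.2 0 0 0" --pt "-1 0 0 0.4 0 0 0" --pt "-1 0 0 0.4 0 0 0" --pt "-1 0 0 0.4 0 0 0" --pt "-1 0 0 0.4 0 0 0" --pt "-1 0 0 0.3 0 0 0" --pt "-1 0 0 0.2 0 0 0" --pt "-1 0 0 0.1 0 0 0" --pt "-1 0 0 0 0 0 0" --pt "-1 0 0 0.02 0 0 0" --pt "-1 0 0 0 0 0 0" --pt "-1 0 0 0 0 0 0"

```text
t: 16.02
ee_pos: [616.5, 36.9, 54.0]
orientation: [2.338, 2.098, 0.001]
ft_force: [-0.2, -0.6, -1.6]
width: 37.5
grasp_force: 30.0
```

>>> step_arm --pt "-1 0 0 0.02 0 0 0" --pt "-1 0 0 0.01 0 0 0" --pt "-1 0 0 0.01 0 0 0" --pt "-1 0 0 0 0 0 0"

```text
t: 16.52
ee_pos: [616.3, 36.9, 52.1]
orientation: [-2.338, -2.098, 0.0]
ft_force: [-2.0, -1.2, 5.9]
width: 37.8
grasp_force: 30.0
```

>>> step_arm --pt "-0.1 0 0 0 0 0 0" --pt "0.2 0 0 0 0 0 0" --pt "0.2 0 0 0 0 0 0" --pt "0.2 0 0 -0.1 0 0 0" --pt "0.2 0 0 -0.3 0 0 0" --pt "0.2 0 0 -0.5 0 0 0" --pt "0.2 0 0 -0.5 0 0 0" --pt "0.2 0 0 -0.5 0 0 0" --pt "0.2 0 0 -0.4 0 0 0" --pt "0.2 0 0 -0.2 0 0 0" --pt "0.2 0 0 0 0 0 0"

```text
t: 17.9
ee_pos: [616.7, 36.9, 177.4]
orientation: [2.338, 2.098, 0.002]
ft_force: [-1.0, 0.4, 0.2]
width: 52.8
grasp_force: 0.0
```

```bash
python3 - <<'E'
from h import *
for n in("side","top"):
    im=vision.get_image(n); c=cloud(im)
    for col,a in(("green",(572.5,-252.6)),("purple",(495.5,-286))):
        m=mask(im,col)&(np.hypot(c[...,0]-a[0],c[...,1]-a[1])<60)&(c[...,2]>60); p=c[m]
        q=p[p[:,2]>np.percentile(p[:,2],95)-8] if len(p)>10 else p
        if len(q)>10: print(n,col,len(q),cv2.minAreaRect(q[:,:2].astype(np.float32)))
    m=mask(im,"orange")&(np.hypot(c[...,0]-616,c[...,1]-37)<35)&(c[...,2]>85); p=c[m]
    print(n,"orange in bin",len(p),p.mean(0).round(1))
go(572.3,-252.7,165,23.5)
E
```

```text
side green 91 ((574.3142700195312, -251.85525512695312), (39.69269561767578, 68.7618408203125), 21.683319091796875)
side purple 93 ((496.82659912109375, -284.19647216796875), (39.886932373046875, 71.46600341796875), 21.906429290771484)
side orange in bin 132 [615.4  36.4  95.4]
top green 230 ((571.4882202148438, -252.39697265625), (36.50766372680664, 65.36946868896484), 22.201845169067383)
top purple 237 ((494.823486328125, -286.24945068359375), (36.863162994384766, 66.17591857910156), 24.570589065551758)
top orange in bin 11 [627.6  10.2  94.5]
shift [-5.852 -0.242  0.221] turn [-9.000e-03 -1.000e-03 -4.318e+00] t 18.0 q [ 0.04  0.47  1.68 -0.    0.99  0.15] w 52.3 F 0.0 ee [615.9  36.9 176. ]
```

>>> step_arm --pt "0.27 -0.35 0 0 0 0 0" --pt "0.27 -0.7 -0.04 0 0 0 0" --pt "0.27 -0.8 -0.04 0 0 0 0" --pt "0.27 -0.8 -0.04 0 0 0 0" --pt "0.27 -0.8 -0.04 0 0 0 0" --pt "0.27 -0.8 -0.04 0 0 0 0" --pt "0.27 -0.8 -0.04 0 0 0 0" --pt "0.27 -0.5 0 0 0 0 0" --pt "0.27 -0.3 0 0.2 0 0 -0.52" --pt "0.27 0 0 0 0 0 -1" --pt "0.27 0 0 0 0 0 -1" --pt "0.27 0 0 0 0 0 -1" --pt "0.27 0 0 0 0 0 -0.8" --pt "0.27 0 0 0 0 0 0" --pt "0.27 0 0 0 0 0 0"

```text
t: 19.88
ee_pos: [572.4, -253.0, 166.2]
orientation: [-1.725, -2.625, 0.0]
ft_force: [-0.0, -0.6, 0.1]
width: 55.7
grasp_force: 0.0
```

```bash
python3 - <<'E'
from h import *
go(572.3,-252.7,52,23.4)
E
```

```text
shift [5.000e-03 2.000e-03 2.285e+00] turn [-0.004 -0.004 -0.002] t 19.88 q [-0.44  0.49  1.67 -0.    0.98 -0.84] w 55.7 F 0.0 ee [ 572.4 -253.   166.2]
```

>>> step_arm --pt "0.27 0 0 0.2 0 0 0" --pt "0.27 0 0 0.4 0 0 0" --pt "0.27 0 0 0.4 0 0 0" --pt "0.27 0 0 0.4 0 0 0" --pt "0.27 0 0 0.4 0 0 0" --pt "0.27 0 0 0.3 0 0 0" --pt "0.27 0 0 0.18 0 0 0" --pt "0.27 0 0 0 0 0 0" --pt "0.0 0 0 0 0 0 0" --pt "-1 0 0 0 0 0 0" --pt "-1 0 0 0 0 0 0" --pt "-1 0 0 0 0 0 0"

```text
t: 21.38
ee_pos: [573.3, -252.8, 53.4]
orientation: [1.721, 2.627, 0.0]
ft_force: [-0.8, -0.2, 5.6]
width: 38.0
grasp_force: 30.0
```

```bash
python3 - <<'E'
from h import *
go(586,180,175,13)
E
```

```text
shift [ 7.834  3.688 -2.436] turn [0.007 0.007 1.53 ] t 21.38 q [-0.43  0.65  1.71 -0.    0.78 -0.84] w 38.0 F 30.0 ee [ 573.3 -252.8   53.4]
```

>>> step_arm --pt "-1 0 0 -0.1 0 0 0" --pt "-1 0 0 -0.3 0 0 0" --pt "-1 0 0 -0.5 0 0 0" --pt "-1 0 0 -0.5 0 0 0" --pt "-1 0 0 -0.5 0 0 0" --pt "-1 0 0 -0.5 0 0 0" --pt "-1 0.3 0.14 -0.14 0 0 0" --pt "-1 0.6 0.28 0 0 0 0" --pt "-1 0.8 0.38 0 0 0 0" --pt "-1 0.8 0.38 0 0 0 0" --pt "-1 0.8 0.38 0 0 0 0" --pt "-1 0.8 0.38 0 0 0 0" --pt "-1 0.8 0.38 0 0 0 0" --pt "-1 0.8 0.38 0 0 0 0" --pt "-1 0.8 0.38 0 0 0 0" --pt "-1 0.7 0.31 0 0 0 0" --pt "-1 0.4 0.19 0 0 0 0" --pt "-1 0.23 0.11 0 0 0 0.5" --pt "-1 0 0 0 0 0 0.7" --pt "-1 0 0 0 0 0 0.33"

```text
t: 23.88
ee_pos: [585.2, 180.2, 179.3]
orientation: [-1.957, -2.457, 0.001]
ft_force: [0.0, -0.0, -1.5]
width: 37.9
grasp_force: 30.0
```

>>> step_arm --pt "-1 0 0 0 0 0 0" --pt "-1 0 0 0 0 0 0"

```text
t: 24.12
ee_pos: [585.6, 179.8, 179.5]
orientation: [-1.955, -2.459, 0.001]
ft_force: [-0.8, 0.1, -0.8]
width: 37.8
grasp_force: 30.0
```

```bash
python3 - <<'E'
from h import *
go(586,180,55,13)
im=vision.get_image("side"); c=cloud(im)
w=(abs(c[...,0]-586)<60)&(abs(c[...,1]-180)<60)
p=c[mask(im,"green")&w&(c[...,2]>140)]; print("top z",np.percentile(p[:,2],[90,97]).round(1),cv2.minAreaRect(p[:,:2].astype(np.float32)))
img=im["pixels"][:,:,::-1].copy()
o=(225,130); s=5
a=cv2.resize(img[o[1]:o[1]+115,o[0]:o[0]+115],None,fx=s,fy=s,interpolation=cv2.INTER_CUBIC)
e,M=pose()
for P,colr in((box(586,180,np.radians(13),96,88,0,102)[4:],(0,0,255)),(box(e["ee_pos"][0],e["ee_pos"][1],np.radians(13),38,66,e["ee_pos"][2]-50,0)[:4],(255,0,0))):
    uv=((project(im,P)-o+.5)*s).astype(int); cv2.polylines(a,[uv[[0,1,3,2]]],True,colr,1)
cv2.imwrite("pics/f.png",a)
E
```

```text
shift [1.00e-03 1.00e-02 2.49e+00] turn [-0.004  0.     0.004] t 24.12 q [ 0.28  0.46  1.69 -0.    1.    0.05] w 37.8 F 30.0 ee [585.6 179.8 179.5]
top z [223.3 225.3] ((585.5487060546875, 179.9042205810547), (39.480438232421875, 70.8790054321289), 12.899042129516602)
```

View pics/f.png

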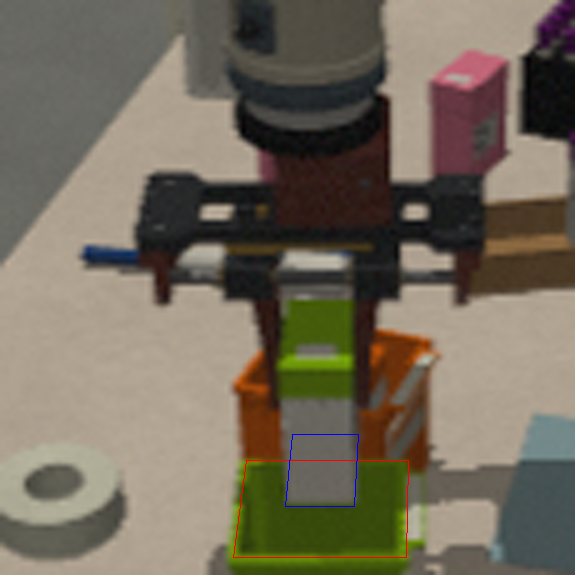

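The held green pack and the bin's rim agree with the projected outlines to about one pixel (rim near edge at y≈560 against 556 drawn). I'll lower the pack.

>>> step_arm --pt "-1 0.02 0.01 0.2 0 0 0" --pt "-1 0 0 0.4 0 0 0" --pt "-1 0 0 0.4 0 0 0" --pt "-1 0 0 0.4 0 0 0" --pt "-1 0 0 0.4 0 0 0" --pt "-1 0 0 0.35 0 0 0" --pt "-1 0 0 0.22 0 0 0" --pt "-1 0 0 0.1 0 0 0" --pt "-1 0 0 0 0 0 0" --pt "-1 0 0 0.02 0 0 0" --pt "-1 0 0 0 0 0 0" --pt "-1 0 0 0 0 0 0"

```text
t: 25.68
ee_pos: [586.4, 181.1, 55.6]
orientation: [1.956, 2.458, 0.001]
ft_force: [0.5, 0.5, -1.3]
width: 38.0
grasp_force: 30.0
```

>>> step_arm --pt "-1 0 0 0.02 0 0 0" --pt "-1 0 0 0.01 0 0 0" --pt "-1 0 0 0.01 0 0 0" --pt "-1 0 0 0 0 0 0"

```text
t: 26.18
ee_pos: [586.1, 181.1, 53.4]
orientation: [-1.956, -2.459, 0.0]
ft_force: [-1.8, 0.0, 2.5]
width: 37.5
grasp_force: 30.0
```

>>> step_arm --pt "-1 0 0 0.01 0 0 0" --pt "-1 0 0 0 0 0 0" --pt "-0.1 0 0 0 0 0 0" --pt "0.2 0 0 0 0 0 0" --pt "0.2 0 0 0 0 0 0" --pt "0.2 0 0 -0.1 0 0 0" --pt "0.2 0 0 -0.3 0 0 0" --pt "0.2 0 0 -0.5 0 0 0" --pt "0.2 0 0 -0.5 0 0 0" --pt "0.2 0 0 -0.5 0 0 0" --pt "0.2 0 0 -0.4 0 0 0" --pt "0.2 0 0 -0.2 0 0 0" --pt "0.2 0 0 0 0 0 0"

```text
t: 27.8
ee_pos: [586.6, 181.2, 178.7]
orientation: [1.955, 2.458, 0.002]
ft_force: [0.3, -0.3, 0.5]
width: 53.1
grasp_force: 0.0
```

```bash
python3 - <<'E'
from h import *
im=vision.get_image("side"); c=cloud(im)
m=mask(im,"green")&(np.hypot(c[...,0]-586,c[...,1]-180)<35)&(c[...,2]>85); p=c[m]
print("green in bin",len(p),p.mean(0).round(1))
go(495.7,-286,165,23.5)
E
```

```text
green in bin 171 [587.5 178.5  95.5]
shift [-8.696 -3.862  0.255] turn [ 0.003 -0.    -1.528] t 27.85 q [0.28 0.46 1.69 0.   0.99 0.05] w 52.8 F 0.0 ee [586.1 181.1 177.8]
```

Next is purple in the tray.

>>> step_arm --pt "0.27 -0.4 -0.16 0 0 0 0" --pt "0.27 -0.7 -0.3 0 0 0 0" --pt "0.27 -0.8 -0.36 0 0 0 0" --pt "0.27 -0.8 -0.36 0 0 0 0" --pt "0.27 -0.8 -0.36 0 0 0 0" --pt "0.27 -0.8 -0.36 0 0 0 0" --pt "0.27 -0.8 -0.36 0 0 0 0" --pt "0.27 -0.8 -0.36 0 0 0 0" --pt "0.27 -0.8 -0.36 0 0 0 0" --pt "0.27 -0.8 -0.36 0 0 0 0" --pt "0.27 -0.6 -0.26 0 0 0 0" --pt "0.27 -0.4 -0.17 0 0 0 0" --pt "0.27 -0.2 -0.09 0.2 0 0 -0.5" --pt "0.27 0 0 0 0 0 -0.7" --pt "0.27 0 0 0 0 0 -0.33" --pt "0.27 0 0 0 0 0 0" --pt "0.27 0 0 0 0 0 0"

```text
t: 29.98
ee_pos: [495.6, -286.1, 167.5]
orientation: [-1.723, -2.626, -0.0]
ft_force: [0.1, 0.1, 0.3]
width: 55.7
grasp_force: 0.0
```

```bash
python3 - <<'E'
from h import *
go(495.7,-286,52,23.4)
E
```

```text
shift [-0.     0.003  2.309] turn [-0.002 -0.004  0.011] t 29.98 q [-0.54  0.42  1.79  0.    0.94 -0.95] w 55.7 F 0.0 ee [ 495.6 -286.1  167.5]
```

>>> step_arm --pt "0.27 0 0 0.2 0 0 0" --pt "0.27 0 0 0.4 0 0 0" --pt "0.27 0 0 0.4 0 0 0" --pt "0.27 0 0 0.4 0 0 0" --pt "0.27 0 0 0.4 0 0 0" --pt "0.27 0 0 0.3 0 0 0" --pt "0.27 0 0 0.2 0 0 0" --pt "0.27 0 0 0 0 0 0" --pt "0.0 0 0 0 0 0 0" --pt "-1 0 0 0 0 0 0" --pt "-1 0 0 0 0 0 0" --pt "-1 0 0 0 0 0 0"

```text
t: 31.48
ee_pos: [496.3, -286.4, 53.3]
orientation: [1.722, 2.627, 0.0]
ft_force: [-0.9, -0.1, 5.0]
width: 38.3
grasp_force: 30.0
```

```bash
python3 - <<'E'
from h import *
go(471,353,180,15)
E
```

```text
shift [11.926  4.641 -2.542] turn [0.006 0.007 1.238] t 31.48 q [-0.54  0.59  1.84 -0.    0.71 -0.95] w 38.3 F 30.0 ee [ 496.3 -286.4   53.3]
```

>>> step_arm --pt "-1 0 0 -0.1 0 0 0" --pt "-1 0 0 -0.3 0 0 0" --pt "-1 0 0 -0.5 0 0 0" --pt "-1 0 0 -0.5 0 0 0" --pt "-1 0 0 -0.5 0 0 0" --pt "-1 0 0 -0.5 0 0 0" --pt "-1 0.3 0.12 -0.14 0 0 0" --pt "-1 0.6 0.23 0 0 0 0" --pt "-1 0.8 0.31 0 0 0 0" --pt "-1 0.8 0.31 0 0 0 0" --pt "-1 0.8 0.31 0 0 0 0" --pt "-1 0.8 0.31 0 0 0 0" --pt "-1 0.8 0.31 0 0 0 0" --pt "-1 0.8 0.31 0 0 0 0" --pt "-1 0.8 0.31 0 0 0 0" --pt "-1 0.8 0.31 0 0 0 0" --pt "-1 0.8 0.31 0 0 0 0" --pt "-1 0.8 0.31 0 0 0 0" --pt "-1 0.8 0.31 0 0 0 0" --pt "-1 0.5 0.2 0 0 0 0"

```text
t: 33.98
ee_pos: [472.3, 262.6, 179.2]
orientation: [-1.72, -2.628, 0.001]
ft_force: [0.2, 0.5, -1.5]
width: 38.3
grasp_force: 30.0
```

```bash
python3 - <<'E'
from h import *
go(471,353,180,15)
E
```

```text
shift [ 1.667  0.701 -0.017] turn [-1.000e-02 -1.000e-03  1.252e+00] t 33.98 q [0.49 0.36 1.85 0.   0.93 0.07] w 38.3 F 30.0 ee [472.3 262.6 179.2]
```

>>> step_arm --pt "-1 0.6 0.24 0 0 0 0" --pt "-1 0.6 0.24 0 0 0 0" --pt "-1 0.35 0.15 0 0 0 0" --pt "-1 0.15 0.06 0 0 0 0.4" --pt "-1 0 0 0 0 0 0.6" --pt "-1 0 0 0 0 0 0.24" --pt "-1 0 0 0 0 0 0" --pt "-1 0 0 0 0 0 0"

```text
t: 34.98
ee_pos: [471.6, 352.0, 179.6]
orientation: [-1.912, -2.493, 0.0]
ft_force: [-0.1, 0.1, -1.5]
width: 38.1
grasp_force: 30.0
```

```bash
python3 - <<'E'
from h import *
go(471,353,55,15)
im=vision.get_image("side"); c=cloud(im)
img=np.clip(im["pixels"][:,:,::-1]*1.6,0,255).astype(np.uint8)
o=(245,205); s=5
a=cv2.resize(img[o[1]:o[1]+120,o[0]:o[0]+130],None,fx=s,fy=s,interpolation=cv2.INTER_CUBIC)
e,M=pose()
for P,colr in((box(471,353,np.radians(15),96,88,0,102)[4:],(0,0,255)),(box(e["ee_pos"][0],e["ee_pos"][1],np.radians(15),38,66,e["ee_pos"][2]-50,0)[:4],(255,0,0))):
    uv=((project(im,P)-o+.5)*s).astype(int); cv2.polylines(a,[uv[[0,1,3,2]]],True,colr,1)
cv2.imwrite("pics/g.png",a)
E
```

```text
shift [ 0.023 -0.005  2.492] turn [-0.002  0.001  0.003] t 34.98 q [0.62 0.42 1.75 0.   0.97 0.36] w 38.1 F 30.0 ee [471.6 352.  179.6]
```

View pics/g.png

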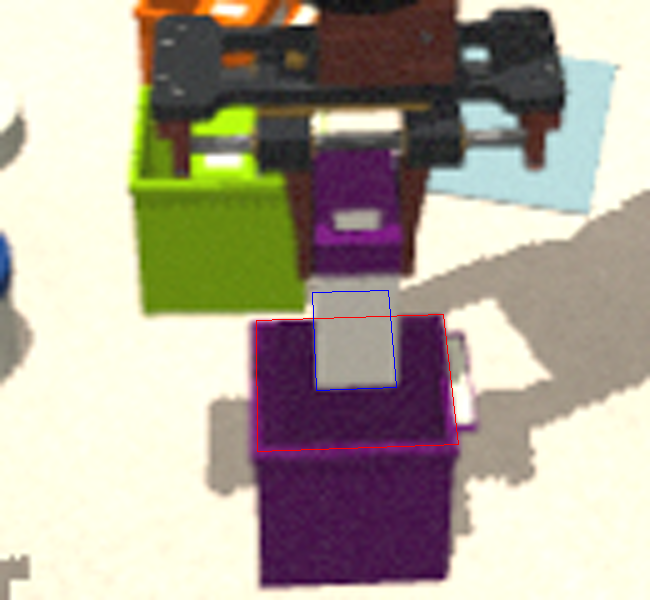

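The bin's near rim lies at about (254,456)-(458,450), roughly 1 px nearer than drawn. I'll shift about 2 mm in +y and lower.

>>> step_arm --pt "-1 0.05 0 0.2 0 0 0" --pt "-1 0 0 0.4 0 0 0" --pt "-1 0 0 0.4 0 0 0" --pt "-1 0 0 0.4 0 0 0" --pt "-1 0 0 0.4 0 0 0" --pt "-1 0 0 0.35 0 0 0" --pt "-1 0 0 0.22 0 0 0" --pt "-1 0 0 0.1 0 0 0" --pt "-1 0 0 0 0 0 0" --pt "-1 0 0 0.03 0 0 0" --pt "-1 0 0 0.02 0 0 0" --pt "-1 0 0 0 0 0 0"

```text
t: 36.52
ee_pos: [471.1, 354.7, 53.9]
orientation: [1.913, 2.492, 0.001]
ft_force: [1.4, -0.7, -1.9]
width: 37.9
grasp_force: 30.0
```

>>> step_arm --pt "-1 0 0 0.01 0 0 0" --pt "-1 0 0 0.01 0 0 0" --pt "-1 0 0 0 0 0 0"

```text
t: 36.9
ee_pos: [471.1, 354.7, 53.3]
orientation: [1.913, 2.492, 0.001]
ft_force: [-1.6, -0.2, 5.0]
width: 37.8
grasp_force: 30.0
```

Contact at the expected height. I'll release, rise and back away.

>>> step_arm --pt "-0.1 0 0 0 0 0 0" --pt "0.2 0 0 0 0 0 0" --pt "0.2 0 0 0 0 0 0" --pt "0.2 0 0 -0.1 0 0 0" --pt "0.2 0 0 -0.3 0 0 0" --pt "0.2 0 0 -0.5 0 0 0" --pt "0.2 0 0 -0.5 0 0 0" --pt "0.2 0 0 -0.5 0 0 0" --pt "0.2 0 0 -0.5 0 0 0" --pt "0.2 -0.6 0 -0.5 0 0 0" --pt "0.2 -0.8 0 0 0 0 0" --pt "0.2 -0.8 0 0 0 0 0" --pt "0.2 -0.8 0 0 0 0 0" --pt "0.2 -0.8 0 0 0 0 0" --pt "0.2 -0.8 0 0 0 0 0" --pt "0.2 -0.5 0 0 0 0 0" --pt "0.2 0 0 0 0 0 0" --pt "0.2 0 0 0 0 0 0"

```text
t: 39.15
ee_pos: [537.0, 108.7, 198.3]
orientation: [1.913, 2.492, 0.001]
ft_force: [0.5, -0.4, -0.4]
width: 53.1
grasp_force: 0.0
```

```bash
python3 - <<'E'
from h import *
B={"orange":(616.5,36.8),"green":(586,180),"purple":(471,354)}
t=vision.get_image("top")
for n in("side","top"):
    im=t if n=="top" else vision.get_image(n); c=cloud(im)
    for col,a in B.items():
        p=c[mask(im,col)&(np.hypot(c[...,0]-a[0],c[...,1]-a[1])<36)&(c[...,2]>85)]
        if len(p)>10: print(n,col,len(p),p.mean(0).round(1),np.round(cv2.minAreaRect(p[:,:2].astype(np.float32))[2],1))
cv2.imwrite("pics/end.png",cv2.resize(t["pixels"][150:250,150:330,::-1],None,fx=4.4,fy=4.4,interpolation=cv2.INTER_CUBIC))
print(get_obs()["width"])
E
```

```text
side orange 133 [614.9  35.4  95.5] 83.0
side green 174 [586.9 178.4  95.5] 12.7
side purple 256 [472.1 352.9  95.3] 14.6
top orange 251 [615.2  32.1  93.7] 84.6
top purple 267 [470.5 348.6  93.6] 15.8
52.22965938583376
```

View pics/end.png

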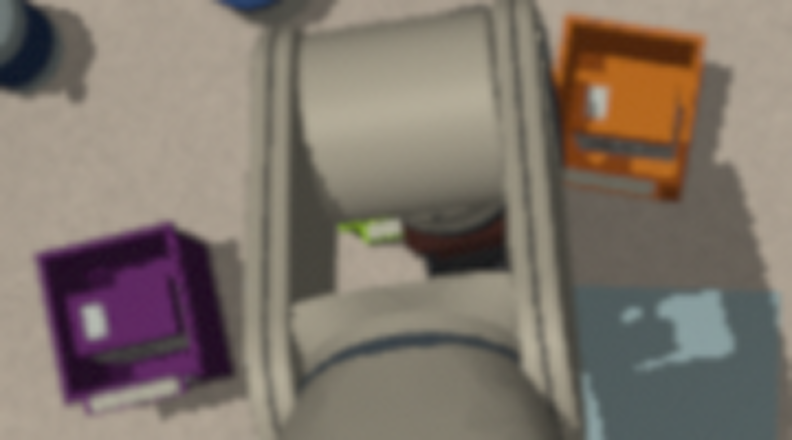

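The purple and orange packs stand squarely in their bins. The arm hides green from above, but the side view puts its top at 95 mm and centred. Nothing touches the robot, so I'm handing in.

```bash
python3 -c "
from workcell import ctrl; print(ctrl.close_job())"
```

```text
the job is handed in; nothing more can be done
None
```

All three packs are set down upright in the bins of their own colours, and I handed the job in at about 39 s; no verdict came back, and the final check on green was from the side camera only.

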